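# Find the rattling die case and hold it out for hand-over

### The arm

A 6-joint arm with a two-finger parallel gripper is mounted at the origin on the work surface. World frame = base frame: x ahead of the robot, y to its left, z up, the work surface at z = 0. Lengths are in mm, angles in rad, forces in N, time in s.
With the tool pointing down it reaches from about 275 to 1000 mm from the base axis. Payload 8.4 kg.
Tool frame: the origin (TCP) lies at the very end of the fingers, on their centre line; the grasp point (between the pads) lies 19 mm behind it; z points along the fingers, y is the direction in which the jaws open and shut (so a half turn about z gives the same grasp; the last joint's range is limited). The gripper opens to 85 mm and grips with 20 to 120 N. Pads are 22 mm wide; open, the fingers measure 114 mm over their backs; the gripper's body (76 mm by 85 mm) begins 54 mm behind the grasp point. The pads swing forward as they close: fully open they stand 13 mm farther back than shut.
Start: joints at [-1.128, 0.353, 1.633, -0, 1.155, -0.002], TCP at [268.922, -564.189, 231.281] pointing down, gripper open.
Joint ranges: [-2.63, 2.63], [-0.92, 2.1], [0.06, 2.66], [-1.3, 4.44], [0, 2.69], [-3.02, 3.02]. Speed limits (rad/s): [2.22, 2.22, 2.79, 3.14, 3.14, 3.14].

### API

Orientations are given as [roll, pitch, yaw] about the fixed x, y, z axes, in that order (R = Rz(yaw) Ry(pitch) Rx(roll)).
In Python, from rig import sense, grab_frame, sign_off, masks_of gives the robot as it stands. The module is installed in compiled form; this text tells all that it offers.
- The arm moves only by the shell command python3 -m inch 'ROWS' [FORCE]. ROWS is JSON, a list of rows, each an object of numbers: "gripper": the finger opening in m, from 0 to 0.0854; "tx", "ty", "tz": the shift along the tool's x, y, z in m; "spin": the turn about the tool's z in degrees. In form: [{"gripper": .., "tx": .., "ty": .., "tz": .., "spin": ..}, ...]. A call has exactly 8 rows; each row shifts and turns the commanded pose from where the row before left it, along the tool's axes as they then stand; what a row does not reach is not made up. A row lasts 1/10 s, in which the tool goes at most 50 mm and 8.59 degrees, less where a joint would pass 70% of its speed; a pose out of reach is approached as far as the arm can. A call is refused whole if a number of a shift passes 0.05 or a number of a turn 8.59, either way. A call with a gripper value outside its range is refused whole. The fingers move at their own pace and stop on an object; FORCE is the grip in N (left out, the last holds). Time passes only in rows, so rows that do not move let the fingers close, or fill a call up. It gives the time, the measured TCP pose, the force and the opening at its end, in the units of the state.
- sense(): the state, without advancing time (a new reading comes with each control period).
- grab_frame(name): name is "scene" or "top" or "wrist"; returns a dict with "pixels" (384x512x3 uint8, red, green, blue), "K" (3x3 intrinsics, pixels), "extrinsics" (4x4, takes a point from camera to world coordinates). Camera axes: x right, y down, z forward; pixel columns grow to the right and rows downward; lengths in mm; the calibration is good to about 2 mm. A picture is of the moment at which its call begins. There is no depth.
- sign_off(): hands the job in, once; it reports no verdict.
Trained networks look in the newest picture that a camera, given by its name, has taken for a name from the list of things; names that differ only in an ending like _2 or _b are one class to them, and where a whole thing is asked for, a point or a joint stands for the part that bears it (a point fixed in the world has none). Each returns a list of dicts, best first, with "conf" (0 to 1); they miss things now and then, are a little off and sometimes report something else, mostly with a low value. They report only what shows in the picture. A call takes as long as a camera call. They do not tell look-alikes from the thing itself.
- masks_of(camera, target): "pixels" (384x512 bool, what is visible of it) and "centre" ([row, column] in pixels, amid what is visible of it).
The state is a dict: "clock": time; "qpos": joint angles; "qvel": joint speeds; "joint_efforts": joint torques, N m; "eef_pos": TCP position; "tcp_rot": TCP orientation; "contact_force": force on the tool from outside, world axes, zero at the start; "wrist_torque": the same for the moment, N m; "opening": opening from 0.0 (shut) to 1.0 (fully open).
Only numpy, scipy, OpenCV 4.12 (cv2) and the standard library are available. Lean on these libraries where they do the work, as an engineer would, in place of code of your own. Each camera call takes 0.05 s, during which the arm holds its last target.

### The job

One of the three sealed blue die cases has a die loose inside: lift them one at a time and shake each a few times back and forth along its length until you find the one that rattles, setting every quiet case back upright where it stood. Finish holding the rattling case in the gripper, level and still, about 15 cm above the middle of the yellow hand-over plate, and do not put it down or let go. Leave the tools and other parts on the bench alone.

Things in the scene. Friction and masses are not known exactly. Their poses are not given: they have to be found in the camera images.
- case_a_center (a point): centre of a sealed die case, 24 mm above its underside: closed blue box, grey lid, blank yellow label; 130 mm long (its x), 56 wide (its y; grip across this), 48 high (its z, up). One of three that look alike, about 0.45 to 0.55 kg each; any one of them may be the one that rattles. Each holds one die of 0.24 kg; in the two quiet cases it is packed tight in the middle (under 2 mm of play)
- case_b_center (a point): centre of a sealed die case, 24 mm above its underside: closed blue box, grey lid, blank yellow label; 130 mm long (its x), 56 wide (its y; grip across this), 48 high (its z, up). In whichever case rattles, the die is a bare disc (die_loose_c0) that slides up to 41 mm either way from the middle along the case's x and knocks on the end wall, when the case is tipped end-down by over 20 degrees or jerked lengthwise (over 3 m/s2)
- case_c_center (a point): centre of a sealed die case, 24 mm above its underside: closed blue box, grey lid, blank yellow label; 130 mm long (its x), 56 wide (its y; grip across this), 48 high (its z, up). With the rattling case held level and still, the die stays at the end it slid to: the moment on the gripper differs by about 0.19 N m between the two ends; a quiet case's balance does not change
- plate_mid (a point): middle of the top face of the yellow hand-over plate with a black outline, fixed flat on the bench, 140 mm (its x) by 180 mm (its y), 6 mm thick; it lies beyond the cases as seen from the robot
- screwdriver: bystander, to be left alone: screwdriver with a red handle, 180 mm long, 26 mm thick, lying flat; its origin is at the middle of its underside
- wrench: bystander, to be left alone: steel wrench, 170 mm long, lying flat; its origin is at the middle of its underside
- pliers: bystander, to be left alone: pliers with blue handles, 155 mm long, 12 mm high, lying flat; its origin is at the middle of its underside
- oil_bottle: bystander, to be left alone: small amber bottle, 44 mm in diameter, 100 mm high, standing; its origin is at the middle of its underside
- roller: bystander, to be left alone: flanged steel guide roller, 42 mm in diameter, 26 mm high, standing; its origin is at the middle of its underside
- collar: bystander, to be left alone: brass collar, 44 mm in diameter, 20 mm high, lying flat; its origin is at the middle of its underside
Things that resemble listed ones, but are neither listed nor needed, are in the scene too. What is shaped like the part that bears plate_mid but red is not meant.

How it is judged:
By the outcome, as a careful person would: the job done as asked, in the order asked, and still so for the second after the job is handed in, while the arm keeps its last pose, push and grip.
It also fails if it takes over 72 s, if anything falls off the work surface, if the arm or the gripper's body presses on something with over 40 N, if the wrist force passes 120 N, or if a joint passes its speed limit or range.

## Working session

There is one attempt and no reset: what is moved stays moved. The work goes in short steps, Python scripts to look and compute and a shell command to move; the robot and the scene stay as the last step left them, time stands still between calls to the robot, and variables do not carry over. Pictures are saved under pics/ and viewed, and the job is handed in when it is done.

```bash
mkdir -p pics; python3 - <<'E'
from rig import sense, grab_frame, masks_of
import cv2,numpy as np
s=sense()
for k in s: print(k,np.round(s[k],3))
for n in ["scene","top"]:
    f=grab_frame(n); cv2.imwrite(f"pics/{n}0.png",f["pixels"][:,:,::-1])
    print(n,np.round(f["K"],1).tolist(),np.round(f["extrinsics"],3).tolist())
    for t in ["case_a_center","plate_mid","oil_bottle"]:
        for m in masks_of(n,t): print(n,t,round(m["conf"],2),np.round(m["centre"],1),m["pixels"].sum())
E
```

```text
clock 0.0
qpos [-1.128  0.354  1.634  0.     1.155 -0.002]
qvel [ 0.     0.    -0.    -0.002  0.001 -0.   ]
joint_efforts [ 1.0000e-03 -6.0526e+01 -3.4207e+01  0.0000e+00  9.0000e-03  0.0000e+00]
eef_pos [ 268.696 -563.747  230.541]
tcp_rot [-3.14  -0.     0.445]
contact_force [-0.355  0.058  0.503]
wrist_torque [-0.011  0.016 -0.07 ]
opening 0.994
scene [[472.2, 0.0, 252.4], [0.0, 472.2, 202.8], [0.0, 0.0, 1.0]] [[0.555, 0.44, -0.706, 1314.808], [0.832, -0.304, 0.464, -567.949], [-0.011, -0.845, -0.534, 704.155], [0.0, 0.0, 0.0, 1.0]]
scene case_a_center 0.71 [196.3 312.5] 1000
scene plate_mid 0.86 [245.9 323. ] 2715
scene oil_bottle 0.67 [162.8 357.8] 404
top [[425.7, 0.0, 253.8], [0.0, 425.7, 193.0], [0.0, 0.0, 1.0]] [[-0.016, -0.998, 0.057, 363.929], [-1.0, 0.016, 0.012, -5.469], [-0.013, -0.057, -0.998, 1544.219], [0.0, 0.0, 0.0, 1.0]]
top case_a_center 0.77 [186.9 203.8] 592
top plate_mid 0.83 [249.3 184.5] 1977
top plate_mid 0.74 [139.2 238.4] 1932
top oil_bottle 0.48 [199.2 144.6] 156
```

View pics/scene0.png

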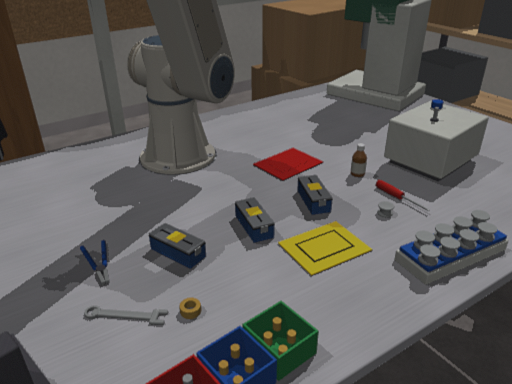

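View pics/top0.png

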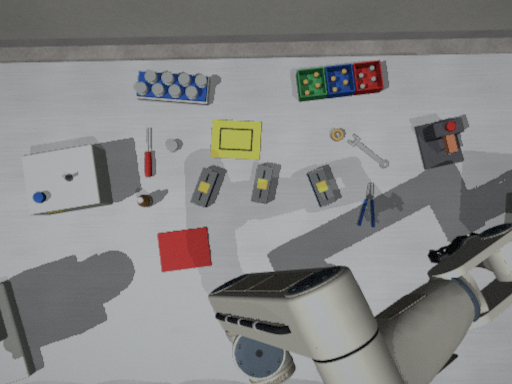

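The scene view shows three blue cases at (314,193), (254,218) and (177,244). The yellow plate is at (325,245) and its red look-alike at (288,163). In the top view the cases are at (207,187), (265,183) and (324,186), with the yellow plate at (237,139). The yellow plate is the one meant, because it lies beyond the cases and the other is red. Next I'll rectify the top view at lid height to measure poses and confirm.

```bash
cat > h.py <<'E'
import numpy as np, cv2
from rig import sense, grab_frame, masks_of
def ray(f,uv,z):
    E=np.array(f["extrinsics"]);K=np.array(f["K"])
    d=E[:3,:3]@np.linalg.solve(K,[uv[0],uv[1],1]);o=E[:3,3]
    return o+d*(z-o[2])/d[2]
def proj(f,P):
    E=np.array(f["extrinsics"]);K=np.array(f["K"])
    p=K@(E[:3,:3].T@(np.array(P,float)-E[:3,3]));return p[:2]/p[2]
def rectify(f,x0,x1,y0,y1,z,s):
    # s px/mm; image up=+x, left=+y
    W=np.array([[x1,y1],[x1,y0],[x0,y0],[x0,y1]],float)
    src=np.float32([proj(f,[a,b,z]) for a,b in W])
    w=int((y1-y0)*s);h=int((x1-x0)*s)
    dst=np.float32([[0,0],[w,0],[w,h],[0,h]])
    return cv2.warpPerspective(np.ascontiguousarray(f["pixels"][:,:,::-1]),cv2.getPerspectiveTransform(src,dst),(w,h),flags=cv2.INTER_CUBIC)
E
python3 - <<'E'
from h import *
f=grab_frame("top")
im=rectify(f,310,660,-320,200+40,48,1.4)
cv2.imwrite("pics/rect0.png",im)
hsv=cv2.cvtColor(np.ascontiguousarray(f["pixels"]),cv2.COLOR_RGB2HSV)
for m in masks_of("top","case_a_center"): print(m["conf"],m["centre"])
y=cv2.inRange(hsv,(22,120,120),(35,255,255))
n,l,st,c=cv2.connectedComponentsWithStats(y)
for i in range(1,n):
    if st[i,4]>15:
        z=6 if st[i,4]>500 else 48
        print(st[i],c[i].round(1),ray(f,c[i],z).round(1))
E
```

```text
0.65 [145.4, 170.0]
0.61 [187.9, 205.0]
[ 211  120   50   39 1069] [236.1 139.2] [650.2  74.1   6. ]
[220 129  31  21 582] [235.5 138.9] [651.4  76.3   6. ]
[257 179  10  10  76] [261.8 183.6] [482.6 -16.5  48. ]
[316 181  12  11  79] [321.7 186. ] [ 470.9 -227.1   48. ]
[198 182  11  11  79] [203.5 186.8] [474.8 189.   48. ]
```

View pics/rect0.png

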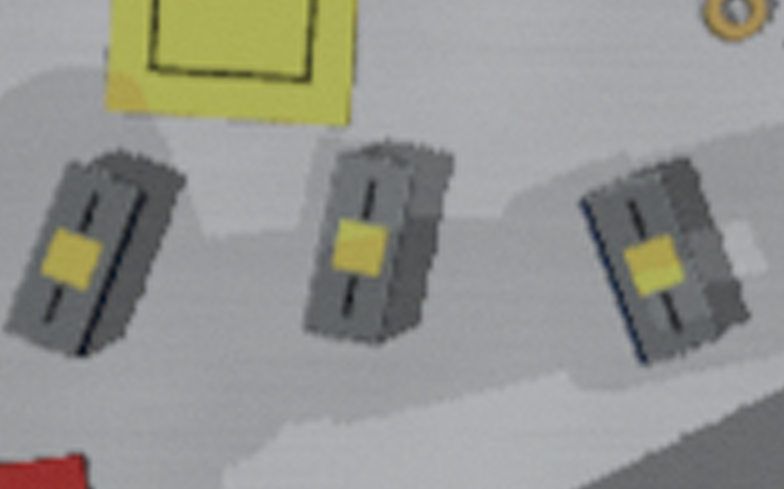

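The three cases' label centres fit z = 48 (471,-227; 483,-16; 475,189), and the rectified lids measure about 130 x 56 mm. The plate is near (650,75). I'll go to the right-hand case first.

```bash
python3 -m inch '[{"gripper":0.0854,"tx":0.041,"ty":-0.027,"tz":0,"spin":0},{"gripper":0.0854,"tx":0.041,"ty":-0.027,"tz":0,"spin":0},{"gripper":0.0854,"tx":0.041,"ty":-0.027,"tz":0,"spin":0},{"gripper":0.0854,"tx":0.041,"ty":-0.027,"tz":0,"spin":0},{"gripper":0.0854,"tx":0.041,"ty":-0.027,"tz":0,"spin":0},{"gripper":0.0854,"tx":0.041,"ty":-0.027,"tz":0,"spin":0},{"gripper":0.0854,"tx":0.041,"ty":-0.027,"tz":0,"spin":0},{"gripper":0.0854,"tx":0.035,"ty":-0.025,"tz":0,"spin":0}]' 60
python3 - <<'E'
from h import *
f=grab_frame("wrist"); s=sense()
print(np.round(s["eef_pos"],1),np.round(s["tcp_rot"],4),s["clock"],np.round(f["K"],1).tolist(),np.round(f["extrinsics"],3).tolist())
cv2.imwrite("pics/w1.png",f["pixels"][:,:,::-1])
f=grab_frame("wrist")
for m in masks_of("wrist","case_a_center"): print(m["conf"],m["centre"],m["pixels"].sum())
E
```

```text
clock: 1.3
eef_pos: [468.6, -230.4, 231.6]
tcp_rot: [3.141, -0.001, 0.445]
contact_force: [1.0, -0.8, 0.5]
opening: 0.996
[ 470.8 -226.   231.6] [-3.1401e+00 -3.0000e-03  4.4620e-01] 1.35 [[311.8, 0.0, 254.2], [0.0, 311.8, 186.3], [0.0, 0.0, 1.0]] [[0.43, -0.871, -0.236, 526.88], [-0.903, -0.415, -0.112, -201.718], [-0.001, 0.262, -0.965, 374.102], [0.0, 0.0, 0.0, 1.0]]
```

View pics/w1.png

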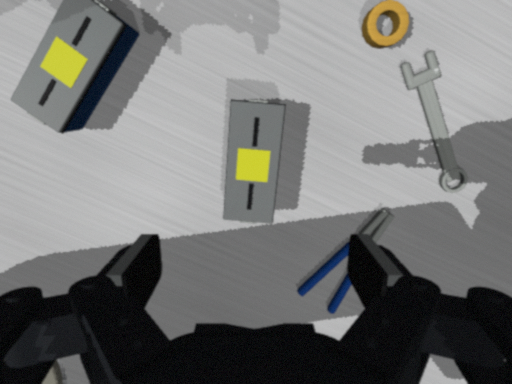

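The wrist view shows the right-hand case at (254,162) and the middle case at upper left. I'll measure the label and slot with the wrist calibration.

```bash
cat >> h.py <<'E'
def lid(f,uv):
    """label + slot near pixel uv -> centre at z48, yaw deg"""
    im=np.ascontiguousarray(f["pixels"]);hsv=cv2.cvtColor(im,cv2.COLOR_RGB2HSV)
    y=cv2.inRange(hsv,(22,120,120),(35,255,255))
    n,l,st,c=cv2.connectedComponentsWithStats(y)
    i=min([k for k in range(1,n) if st[k,4]>40],key=lambda k:np.hypot(*(c[k]-uv)))
    lab=ray(f,c[i],48)
    # square label yaw
    W=np.float32([ray(f,p[0],48)[:2] for p in cv2.findContours((l==i).astype(np.uint8),0,2)[0][0]])
    r=cv2.minAreaRect(W)
    R=rectify(f,lab[0]-90,lab[0]+90,lab[1]-90,lab[1]+90,48,2)
    g=cv2.cvtColor(R,cv2.COLOR_BGR2GRAY)
    d=(g<45).astype(np.uint8); n,l,st,c=cv2.connectedComponentsWithStats(d)
    P=[]
    for k in range(1,n):
        if 60<st[k,4]<700 and np.hypot(*(c[k]-180))<90: P.append(np.argwhere(l==k)[:,::-1]); print("slot",st[k],c[k].round(1))
    yaw=None
    if P:
        P=np.concatenate(P).astype(np.float32); v=cv2.fitLine(P,cv2.DIST_L2,0,.01,.01).ravel()
        dx,dy=-v[1],-v[0]; yaw=np.degrees(np.arctan2(dy,dx)); yaw=(yaw+90)%180-90
    return lab,r,yaw,R
E
python3 - <<'E'
from h import *
f=grab_frame("wrist")
l,r,y,R=lid(f,(253,166)); print(l.round(1),r,y); cv2.imwrite("pics/r1.png",R)
E
```

```text
slot [144  88  24  54 339] [155.7 114.5]
slot [193 219  24  54 326] [204.7 245.6]
[ 467.7 -227.6   48. ] ((467.51812744140625, -227.76048278808594), (34.28270721435547, 34.07830047607422), 20.814491271972656) 20.480255
```

View pics/r1.png

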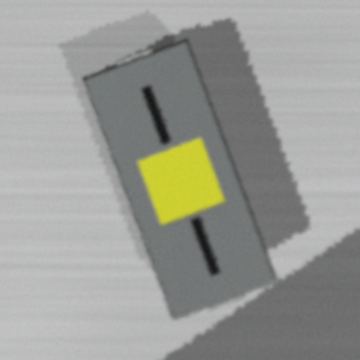

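The lid centres on its label, with yaw 20.5° at (468,-227.5). I'll turn and descend over it.

```bash
python3 -m inch '[{"gripper":0.0854,"tx":-0.0025,"ty":0.0006,"tz":0.02,"spin":5.1},{"gripper":0.0854,"tx":0,"ty":0,"tz":0.04,"spin":0},{"gripper":0.0854,"tx":0,"ty":0,"tz":0.04,"spin":0},{"gripper":0.0854,"tx":0,"ty":0,"tz":0.04,"spin":0},{"gripper":0.0854,"tx":0,"ty":0,"tz":0.035,"spin":0},{"gripper":0.0854,"tx":0,"ty":0,"tz":0.025,"spin":0},{"gripper":0.0854,"tx":0,"ty":0,"tz":0.016,"spin":0},{"gripper":0.0854,"tx":0,"ty":0,"tz":0,"spin":0}]' 60
python3 - <<'E'
from h import *
f=grab_frame("wrist"); s=sense()
print(np.round(s["eef_pos"],1),np.degrees(s["tcp_rot"]),s["clock"],np.round(s["contact_force"],1))
cv2.imwrite("pics/w2.png",f["pixels"][:,:,::-1])
E
```

```text
clock: 2.3
eef_pos: [463.4, -234.6, 13.3]
tcp_rot: [-3.139, 0.003, 0.354]
contact_force: [0.6, 0.3, -0.1]
opening: 1.003
[ 464.3 -234.8   14.5] [-1.79911698e+02  9.28678536e-02  2.02991832e+01] 2.35 [-0.8  0.5 -0. ]
```

View pics/w2.png

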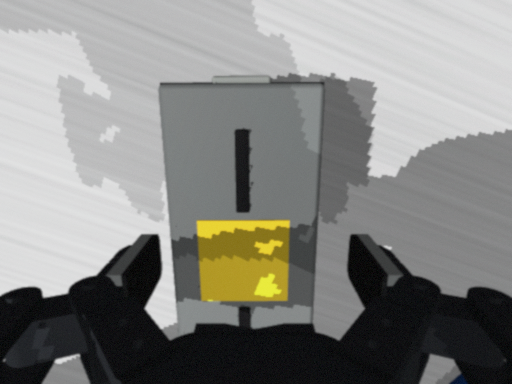

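```bash
python3 - <<'E'
from h import *
f=grab_frame("wrist"); s=sense()
print(np.round(s["eef_pos"],1),np.degrees(s["tcp_rot"]))
l,r,y,R=lid(f,(243,260)); print(l.round(1),r,y)
E
```

```text
[ 465.2 -235.    15.5] [-1.79990296e+02  1.76591288e-02  2.03113203e+01]
slot [142  87  28  58 516] [155.7 115.9]
[ 468.2 -227.7   48. ] ((467.388427734375, -227.91806030273438), (34.387542724609375, 34.5526008605957), 20.366867065429688) 20.486969
```

The case is at (468,-227.7) and the TCP is 5–6 mm off in both tool axes. I'll correct that and close.

```bash
python3 -m inch '[{"gripper":0.0854,"tx":0.0053,"ty":-0.0057,"tz":0.002,"spin":0},{"gripper":0.0854,"tx":0,"ty":0,"tz":0,"spin":0},{"gripper":0.05,"tx":0,"ty":0,"tz":0,"spin":0},{"gripper":0.05,"tx":0,"ty":0,"tz":0,"spin":0},{"gripper":0.05,"tx":0,"ty":0,"tz":0,"spin":0},{"gripper":0.05,"tx":0,"ty":0,"tz":0,"spin":0},{"gripper":0.05,"tx":0,"ty":0,"tz":0,"spin":0},{"gripper":0.05,"tx":0,"ty":0,"tz":0,"spin":0}]' 80
python3 - <<'E'
from h import *
s=sense()
for k in s: print(k,np.round(s[k],3))
E
```

```text
clock: 3.2
eef_pos: [469.0, -227.1, 14.1]
tcp_rot: [3.141, -0.001, 0.356]
contact_force: [0.4, 0.0, 6.8]
opening: 0.65
clock 3.2
qpos [-0.454  0.508  2.003  0.     0.63   0.761]
qvel [-0.001  0.    -0.     0.002 -0.    -0.001]
joint_efforts [-1.8100e-01 -5.2726e+01 -1.8440e+01 -4.7000e-02 -4.8500e-01  1.0900e-01]
eef_pos [ 469.04  -227.125   14.134]
tcp_rot [ 3.141e+00 -1.000e-03  3.560e-01]
contact_force [0.369 0.032 6.775]
wrist_torque [0.302 0.266 0.114]
opening 0.65
```

```bash
python3 -m inch '[{"gripper":0.05,"tx":0,"ty":0,"tz":-0.01,"spin":0},{"gripper":0.05,"tx":0,"ty":0,"tz":-0.025,"spin":0},{"gripper":0.05,"tx":0,"ty":0,"tz":-0.03,"spin":0},{"gripper":0.05,"tx":0,"ty":0,"tz":-0.03,"spin":0},{"gripper":0.05,"tx":0,"ty":0,"tz":-0.03,"spin":0},{"gripper":0.05,"tx":0,"ty":0,"tz":-0.015,"spin":0},{"gripper":0.05,"tx":0,"ty":0,"tz":0,"spin":0},{"gripper":0.05,"tx":0,"ty":0,"tz":0,"spin":0}]' 80
cat > meas.py <<'E'
from h import *
T=[];F=[];Pp=[];Rr=[]
for i in range(4):
    f=grab_frame("wrist"); s=sense(); T.append(s["wrist_torque"]);F.append(s["contact_force"]);Pp.append(s["eef_pos"]);Rr.append(s["tcp_rot"])
T=np.array(T);y=s["tcp_rot"][2];tx=np.array([np.cos(y),np.sin(y),0]);ty=np.array([np.sin(y),-np.cos(y),0])
print("clock",s["clock"],"pos",np.round(np.mean(Pp,0),1),"yaw",np.degrees(y).round(2),"rp",np.degrees(s["tcp_rot"][:2]).round(2),"F",np.round(np.mean(F,0),2),"open",round(s["opening"],3))
print("T world",T.mean(0).round(3),"std",T.std(0).round(3),"about tool x %.3f, tool y %.3f"%(T.mean(0)@tx,T.mean(0)@ty), (T@ty).round(3))
E
python3 meas.py
```

```text
clock: 4.0
eef_pos: [467.9, -226.7, 153.0]
tcp_rot: [-3.141, 0.0, 0.356]
contact_force: [-0.5, 0.2, -4.4]
opening: 0.644
clock 4.2 pos [ 467.6 -226.4  152.1] yaw 20.39 rp [-1.799e+02  1.000e-01] F [ 0.05  0.38 -5.32] open 0.645
T world [ 0.001 -0.005 -0.008] std [0.008 0.022 0.011] about tool x -0.001, tool y 0.005 [-0.026  0.005  0.022  0.018]
```

```bash
python3 -m inch '[{"gripper":0.05,"tx":0.04,"ty":0,"tz":0,"spin":0},{"gripper":0.05,"tx":-0.04,"ty":0,"tz":0,"spin":0},{"gripper":0.05,"tx":-0.04,"ty":0,"tz":0,"spin":0},{"gripper":0.05,"tx":0.04,"ty":0,"tz":0,"spin":0},{"gripper":0.05,"tx":0.04,"ty":0,"tz":0,"spin":0},{"gripper":0.05,"tx":-0.04,"ty":0,"tz":0,"spin":0},{"gripper":0.05,"tx":-0.04,"ty":0,"tz":0,"spin":0},{"gripper":0.05,"tx":0.045,"ty":0,"tz":0,"spin":0}]' 80
python3 meas.py; python3 meas.py
```

```text
clock: 5.0
eef_pos: [461.5, -226.0, 149.7]
tcp_rot: [-3.133, 0.012, 0.35]
contact_force: [-2.4, 4.8, -3.7]
opening: 0.645
clock 5.2 pos [ 474.2 -225.1  152.5] yaw 20.41 rp [-1.7995e+02  4.0000e-02] F [ 2.55  0.17 -4.06] open 0.64
T world [-0.014 -0.225  0.02 ] std [0.013 0.249 0.041] about tool x -0.092, tool y 0.206 [0.604 0.108 0.035 0.077]
clock 5.4 pos [ 472.7 -224.9  152.7] yaw 20.4 rp [-1.7996e+02  5.0000e-02] F [-0.1  -0.32 -4.37] open 0.648
T world [ 0.013 -0.054  0.003] std [0.02  0.011 0.022] about tool x -0.007, tool y 0.055 [0.068 0.046 0.038 0.069]
```

```bash
python3 -m inch '[{"gripper":0.05,"tx":-0.04,"ty":0,"tz":0,"spin":0},{"gripper":0.05,"tx":0.04,"ty":0,"tz":0,"spin":0},{"gripper":0.05,"tx":0.04,"ty":0,"tz":0,"spin":0},{"gripper":0.05,"tx":-0.04,"ty":0,"tz":0,"spin":0},{"gripper":0.05,"tx":-0.04,"ty":0,"tz":0,"spin":0},{"gripper":0.05,"tx":0.04,"ty":0,"tz":0,"spin":0},{"gripper":0.05,"tx":0.045,"ty":0,"tz":0,"spin":0},{"gripper":0.05,"tx":-0.05,"ty":0,"tz":0,"spin":0}]' 80
python3 meas.py; python3 meas.py
```

```text
clock: 6.2
eef_pos: [478.7, -225.4, 153.7]
tcp_rot: [3.137, -0.008, 0.362]
contact_force: [0.0, -1.9, -4.9]
opening: 0.642
clock 6.4 pos [ 465.9 -226.4  152.3] yaw 20.36 rp [-1.7995e+02  6.0000e-02] F [-2.97 -0.17 -5.03] open 0.641
T world [-0.004  0.32   0.016] std [0.047 0.345 0.031] about tool x 0.107, tool y -0.301 [-0.879 -0.163 -0.126 -0.036]
clock 6.6 pos [ 468.7 -227.   153.5] yaw 20.37 rp [ 1.7997e+02 -4.0000e-02] F [ 0.34 -0.06 -4.63] open 0.645
T world [-0.048  0.022 -0.02 ] std [0.016 0.015 0.026] about tool x -0.038, tool y -0.037 [-0.017 -0.035 -0.034 -0.063]
```

After the shake the moment swung by about 0.09 N m (+0.055 to -0.037). That is half the full change for a loose die, so it may have slid only partway. I'll use one-sided throws to tell: a hard reversal, then a gentle stop.

```bash
python3 -m inch '[{"gripper":0.05,"tx":0.025,"ty":0,"tz":0,"spin":0},{"gripper":0.05,"tx":0.05,"ty":0,"tz":0,"spin":0},{"gripper":0.05,"tx":0.05,"ty":0,"tz":0,"spin":0},{"gripper":0.05,"tx":-0.05,"ty":0,"tz":0,"spin":0},{"gripper":0.05,"tx":-0.05,"ty":0,"tz":0,"spin":0},{"gripper":0.05,"tx":-0.035,"ty":0,"tz":0,"spin":0},{"gripper":0.05,"tx":-0.018,"ty":0,"tz":0,"spin":0},{"gripper":0.05,"tx":0,"ty":0,"tz":0,"spin":0}]' 80
python3 meas.py; python3 meas.py
```

```text
clock: 7.4
eef_pos: [440.5, -237.2, 153.4]
tcp_rot: [-3.141, 0.001, 0.354]
contact_force: [-0.2, -0.2, -5.2]
opening: 0.642
clock 7.6 pos [ 443.2 -237.   153.8] yaw 20.4 rp [ 1.7994e+02 -8.0000e-02] F [ 0.25  0.08 -4.34] open 0.642
T world [-0.025  0.037 -0.018] std [0.025 0.027 0.028] about tool x -0.010, tool y -0.044 [-0.042 -0.017 -0.034 -0.082]
clock 7.8 pos [ 443.3 -236.5  153.4] yaw 20.43 rp [ 1.7999e+02 -1.0000e-02] F [-0.2   0.02 -4.33] open 0.641
T world [-0.029  0.09  -0.002] std [0.047 0.037 0.026] about tool x 0.005, tool y -0.095 [-0.084 -0.059 -0.137 -0.099]
```

```bash
python3 -m inch '[{"gripper":0.05,"tx":-0.025,"ty":0,"tz":0,"spin":0},{"gripper":0.05,"tx":-0.05,"ty":0,"tz":0,"spin":0},{"gripper":0.05,"tx":-0.05,"ty":0,"tz":0,"spin":0},{"gripper":0.05,"tx":0.05,"ty":0,"tz":0,"spin":0},{"gripper":0.05,"tx":0.05,"ty":0,"tz":0,"spin":0},{"gripper":0.05,"tx":0.035,"ty":0,"tz":0,"spin":0},{"gripper":0.05,"tx":0.018,"ty":0,"tz":0,"spin":0},{"gripper":0.05,"tx":0,"ty":0,"tz":0,"spin":0}]' 80
python3 meas.py; python3 meas.py
```

```text
clock: 8.6
eef_pos: [470.9, -226.1, 153.2]
tcp_rot: [3.141, -0.001, 0.358]
contact_force: [-0.7, -0.4, -4.8]
opening: 0.64
clock 8.8 pos [ 468.  -226.5  152.9] yaw 20.4 rp [-1.7995e+02  7.0000e-02] F [-0.39 -0.48 -4.87] open 0.641
T world [ 0.017 -0.022 -0.042] std [0.014 0.025 0.015] about tool x 0.008, tool y 0.026 [ 0.066 -0.006  0.011  0.033]
clock 9.0 pos [ 467.7 -227.   153.2] yaw 20.35 rp [-1.8e+02  1.0e-02] F [-0.13  0.14 -4.55] open 0.642
T world [ 0.024 -0.061  0.009] std [0.03  0.005 0.005] about tool x 0.002, tool y 0.065 [0.06  0.062 0.078 0.061]
```

```bash
sed -i 's/range(4)/range(N)/; s/^T=\[\]/import sys;N=int(sys.argv[1]) if len(sys.argv)>1 else 4\nT=[]/' meas.py; python3 meas.py 14
```

```text
clock 9.7 pos [ 468.4 -227.   153.3] yaw 20.39 rp [-180.    0.] F [-0.   -0.1  -4.63] open 0.644
T world [ 0.024 -0.053 -0.01 ] std [0.025 0.026 0.023] about tool x 0.004, tool y 0.058 [0.042 0.047 0.085 0.085 0.06  0.096 0.027 0.048 0.074 0.037 0.097 0.027
 0.024 0.064]
```

```bash
python3 -m inch '[{"gripper":0.05,"tx":0.025,"ty":0,"tz":0,"spin":0},{"gripper":0.05,"tx":0.05,"ty":0,"tz":0,"spin":0},{"gripper":0.05,"tx":0.05,"ty":0,"tz":0,"spin":0},{"gripper":0.05,"tx":-0.05,"ty":0,"tz":0,"spin":0},{"gripper":0.05,"tx":-0.05,"ty":0,"tz":0,"spin":0},{"gripper":0.05,"tx":-0.035,"ty":0,"tz":0,"spin":0},{"gripper":0.05,"tx":-0.018,"ty":0,"tz":0,"spin":0},{"gripper":0.05,"tx":0,"ty":0,"tz":0,"spin":0}]' 80
python3 meas.py 16
```

```text
clock: 10.5
eef_pos: [440.2, -237.1, 153.3]
tcp_rot: [-3.141, 0.001, 0.354]
contact_force: [0.8, 0.5, -5.2]
opening: 0.645
clock 11.3 pos [ 442.8 -236.6  153.4] yaw 20.39 rp [180.  -0.] F [ 0.   -0.08 -4.58] open 0.641
T world [-0.035  0.07   0.009] std [0.032 0.03  0.018] about tool x -0.009, tool y -0.078 [-0.024 -0.066 -0.065 -0.066 -0.059 -0.103 -0.117 -0.051 -0.109 -0.113
 -0.084 -0.091 -0.066 -0.053 -0.085 -0.099]
```

The balance flips from +0.058 to -0.078 N m and the flips repeat, so something slides inside. I'll check that the case itself isn't slipping in the fingers.

```bash
python3 - <<'E'
from h import *
f=grab_frame("wrist"); cv2.imwrite("pics/w3.png",f["pixels"][:,:,::-1])
f=grab_frame("top"); p=proj(f,[650,75,6]);u,v=map(int,p)
c=f["pixels"][v-60:v+90,u-70:u+180,::-1]; cv2.imwrite("pics/t3.png",cv2.resize(c,None,fx=3,fy=3))
hsv=cv2.cvtColor(np.ascontiguousarray(f["pixels"]),cv2.COLOR_RGB2HSV)
y=cv2.inRange(hsv,(20,100,80),(35,255,255)); y=cv2.morphologyEx(y,cv2.MORPH_CLOSE,np.ones((5,5)))
n,l,st,cc=cv2.connectedComponentsWithStats(y);i=1+np.argmax(st[1:,4])
W=np.float32([ray(f,q[0],6)[:2] for q in cv2.findContours((l==i).astype(np.uint8),0,2)[0][0]]); print(cv2.minAreaRect(W))
f=grab_frame("scene")
for m in masks_of("scene","plate_mid")[:3]: print(m["conf"],m["centre"],ray(f,m["centre"][::-1],6))
E
```

```text
((650.835693359375, 75.16836547851562), (178.370849609375, 137.1431884765625), 86.34370422363281)
0.88 [163.0, 287.3] [257.77985949 261.5567432    6.        ]
0.79 [248.5, 320.8] [655.37646077  59.46134377   6.        ]
```

View pics/w3.png

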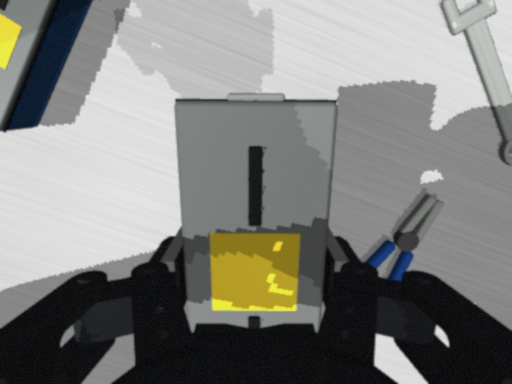

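View pics/t3.png

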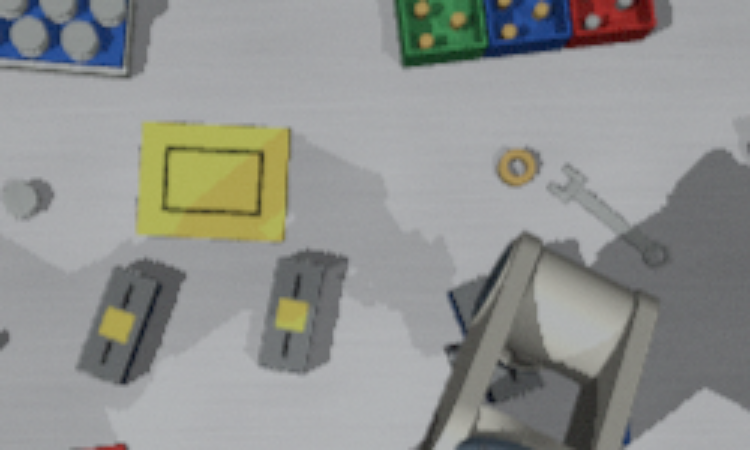

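The case sits square in the jaws (label at (255,272), centred), so it has not slipped. The crop shows the yellow plate with its black outline at (651,75). One more throw the other way will check the balance at the full end.

```bash
python3 -m inch '[{"gripper":0.05,"tx":-0.02,"ty":0,"tz":0,"spin":0},{"gripper":0.05,"tx":-0.04,"ty":0,"tz":0,"spin":0},{"gripper":0.05,"tx":-0.05,"ty":0,"tz":0,"spin":0},{"gripper":0.05,"tx":0.05,"ty":0,"tz":0,"spin":0},{"gripper":0.05,"tx":0.05,"ty":0,"tz":0,"spin":0},{"gripper":0.05,"tx":0.035,"ty":0,"tz":0,"spin":0},{"gripper":0.05,"tx":0.018,"ty":0,"tz":0,"spin":0},{"gripper":0.05,"tx":0,"ty":0,"tz":0,"spin":0}]' 80
python3 -m inch '[{"gripper":0.05,"tx":-0.02,"ty":0,"tz":0,"spin":0},{"gripper":0.05,"tx":-0.04,"ty":0,"tz":0,"spin":0},{"gripper":0.05,"tx":-0.05,"ty":0,"tz":0,"spin":0},{"gripper":0.05,"tx":0.05,"ty":0,"tz":0,"spin":0},{"gripper":0.05,"tx":0.05,"ty":0,"tz":0,"spin":0},{"gripper":0.05,"tx":0.035,"ty":0,"tz":0,"spin":0},{"gripper":0.05,"tx":0.018,"ty":0,"tz":0,"spin":0},{"gripper":0.05,"tx":0,"ty":0,"tz":0,"spin":0}]' 80
python3 meas.py 16
```

```text
clock: 12.3
eef_pos: [484.7, -221.1, 153.3]
tcp_rot: [3.141, -0.001, 0.358]
contact_force: [-0.1, -0.9, -4.4]
opening: 0.639
clock: 13.1
eef_pos: [523.3, -206.5, 153.2]
tcp_rot: [3.142, -0.0, 0.357]
contact_force: [-0.4, 0.5, -5.1]
opening: 0.638
clock 13.9 pos [ 522.  -206.9  153.2] yaw 20.39 rp [-180.    0.] F [-0.15 -0.21 -4.82] open 0.645
T world [ 0.012 -0.065  0.004] std [0.031 0.026 0.031] about tool x -0.011, tool y 0.066 [0.031 0.041 0.051 0.109 0.061 0.029 0.072 0.101 0.066 0.076 0.073 0.068
 0.024 0.088 0.067 0.091]
```

The balance is +0.066 again, so it flips every time and this is the rattling case. Now I'll carry it to the plate.

```bash
python3 -m inch '[{"gripper":0.05,"tx":0.015,"ty":-0.015,"tz":0,"spin":0},{"gripper":0.05,"tx":0.03,"ty":-0.03,"tz":0,"spin":0},{"gripper":0.05,"tx":0.035,"ty":-0.035,"tz":0,"spin":0},{"gripper":0.05,"tx":0.035,"ty":-0.035,"tz":0,"spin":0},{"gripper":0.05,"tx":0.035,"ty":-0.035,"tz":0,"spin":0},{"gripper":0.05,"tx":0.035,"ty":-0.035,"tz":0,"spin":0},{"gripper":0.05,"tx":0.022,"ty":-0.022,"tz":0,"spin":0},{"gripper":0.05,"tx":0.012,"ty":-0.012,"tz":0,"spin":0}]' 80
python3 meas.py 8
python3 - <<'E'
from h import *
for n in ["scene","wrist"]:
    f=grab_frame(n); cv2.imwrite(f"pics/{n}5.png",f["pixels"][:,:,::-1])
E
```

```text
clock: 14.7
eef_pos: [652.8, 77.8, 153.1]
tcp_rot: [-3.141, -0.001, 0.358]
contact_force: [-0.3, -0.2, -4.2]
opening: 0.641
clock 15.1 pos [651.8  74.9 153.1] yaw 20.3 rp [1.7999e+02 2.0000e-02] F [-0.09 -0.17 -4.79] open 0.642
T world [ 0.036 -0.083 -0.018] std [0.072 0.046 0.036] about tool x 0.005, tool y 0.090 [0.249 0.111 0.043 0.071 0.028 0.037 0.109 0.073]
```

View pics/scene5.png

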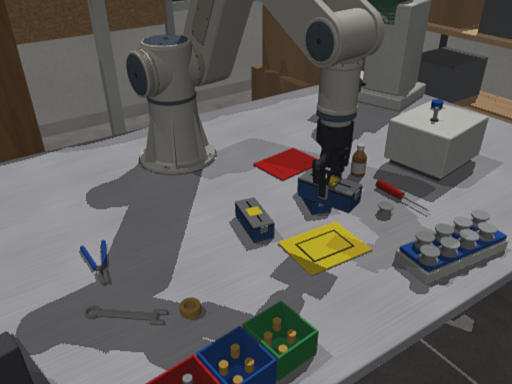

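View pics/wrist5.png

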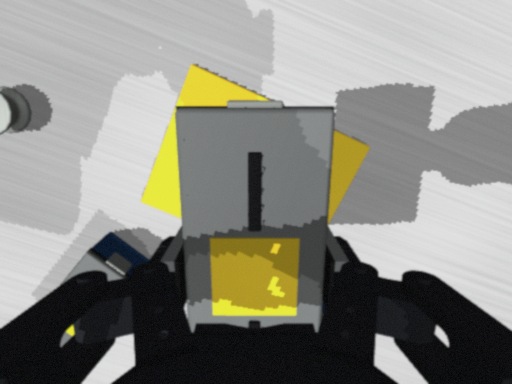

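The case hangs above the plate. The label sits about 5 px lower than before (row 277 against 272), so I'll check for a slip or tilt with a pose fit on the lid's visible corners.

```bash
python3 - <<'E'
import cv2,numpy as np
for n in ["w2","w3","wrist5"]:
    im=cv2.imread(f"pics/{n}.png"); b=cv2.resize(im[60:335,130:370],None,fx=3,fy=3,interpolation=cv2.INTER_CUBIC)
    hsv=cv2.cvtColor(im,cv2.COLOR_BGR2HSV); y=cv2.inRange(hsv,(18,120,80),(35,255,255)); y=cv2.morphologyEx(y,cv2.MORPH_CLOSE,np.ones((5,5)))
    y[:200]=0; y[:,:170]=0;y[:,340:]=0
    k,l,st,c=cv2.connectedComponentsWithStats(y); i=1+np.argmax(st[1:,4]); print(n,st[i])
    m=(l==i)
    for r in (245,260,285,295):
        xs=np.where(m[r])[0]; print(r,xs.min(),xs.max(),end=" | ")
    print()
    cv2.imwrite(f"pics/z_{n}.png",cv2.resize(im[70:220,140:370],None,fx=3.4,fy=3.4,interpolation=cv2.INTER_CUBIC))
E
```

```text
w2 [ 197  220   93   81 7278]
245 198 288 | 260 199 288 | 285 200 287 | 295 201 287 | 
w3 [ 210  233   90   78 6816]
245 210 299 | 260 210 298 | 285 211 297 | 295 212 296 | 
wrist5 [ 210  238   90   78 6767]
245 210 299 | 260 210 298 | 285 211 297 | 295 212 296 |
```

View pics/z_w3.png

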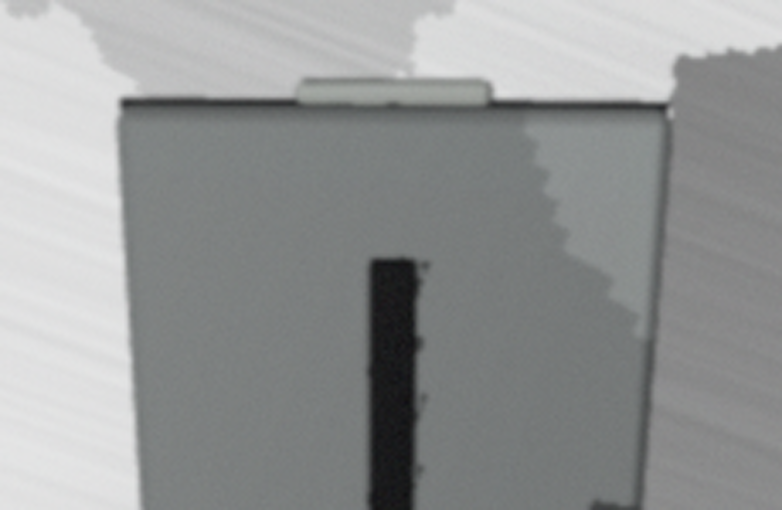

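View pics/z_wrist5.png

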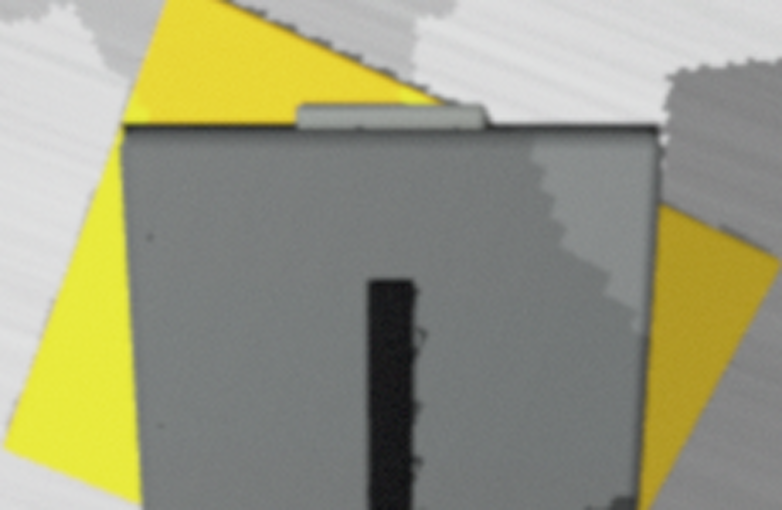

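View pics/z_w2.png

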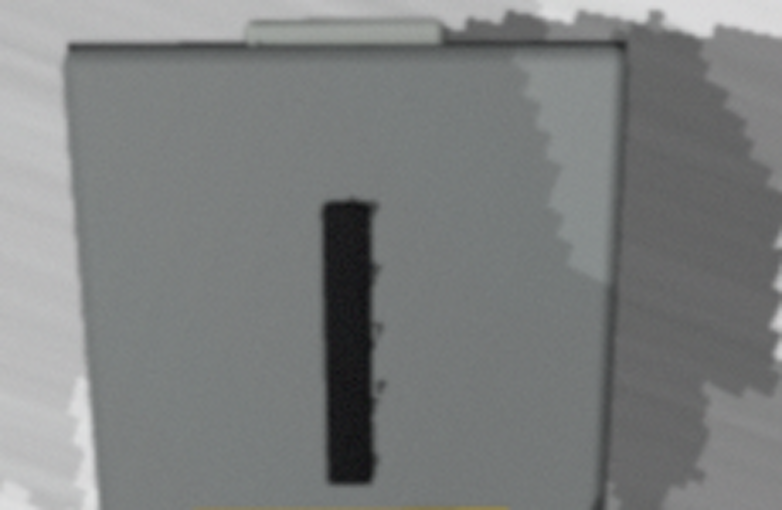

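```bash
python3 - <<'E'
from h import *
from scipy.spatial.transform import Rotation as Ro
f=grab_frame("wrist");s=sense();K=np.array(f["K"]);E=np.array(f["extrinsics"])
# camera -> tool
y=s["tcp_rot"];Rt=Ro.from_euler('xyz',y).as_matrix()
Rc=Rt.T@E[:3,:3];tc=Rt.T@(E[:3,3]-np.array(s["eef_pos"]))
print("cam in tool",tc.round(1))
# object frame: x fwd, y tool y (right in image), z down ; lid plane z=0
O=np.float64([[65,-28,0],[65,28,0],[17.1,-17.1,0],[17.1,17.1,0],[-17.1,17.1,0],[-17.1,-17.1,0]])
z=lambda u,v:[140+u/3.4-.35,70+v/3.4-.35]
I={"w2":[z(66,44),z(627,42),[197,220],[290,220],[287,301],[201.5,301]],
"w3":[z(120,101),z(669,103),[209.5,233],[299.7,233],[296,311],[212.5,311]],
"w5":[z(122,126),z(660,127),[209.6,238],[299.6,238],[295.7,316],[212.7,316]]}
for k,p in I.items():
    ok,r,t=cv2.solvePnP(O,np.float64(p),K,None,flags=cv2.SOLVEPNP_ITERATIVE)
    R=cv2.Rodrigues(r)[0]; e=cv2.projectPoints(O,r,t,K,None)[0][:,0]-p
    RT=Rc@R; tt=Rc@t.ravel()+tc
    print(k,"rot",Ro.from_matrix(RT).as_euler('xyz',degrees=True).round(2),"centre in tool",tt.round(1),"rms",np.sqrt((e**2).mean()).round(2))
E
```

```text
cam in tool [  64.9   -0.5 -142.4]
w2 rot [-0.45 -2.26 -0.2 ] centre in tool [  5.9  -4.6 -34.9] rms 0.75
w3 rot [ 0.53 -1.95  0.38] centre in tool [  0.3  -0.5 -33.6] rms 0.79
w5 rot [ 0.32 -3.06  0.16] centre in tool [ -2.1  -0.5 -33.3] rms 0.77
```

Compared with the bench baseline, the case has tilted by less than 1° and slipped about 2 mm, so its centre is at about (650,74,163). One last stillness check, then I'll hand it in.

```bash
python3 -m inch '[{"gripper":0.05,"tx":0.001,"ty":0,"tz":0.003,"spin":0},{"gripper":0.05,"tx":0,"ty":0,"tz":0,"spin":0},{"gripper":0.05,"tx":0,"ty":0,"tz":0,"spin":0},{"gripper":0.05,"tx":0,"ty":0,"tz":0,"spin":0},{"gripper":0.05,"tx":0,"ty":0,"tz":0,"spin":0},{"gripper":0.05,"tx":0,"ty":0,"tz":0,"spin":0},{"gripper":0.05,"tx":0,"ty":0,"tz":0,"spin":0},{"gripper":0.05,"tx":0,"ty":0,"tz":0,"spin":0}]' 80
python3 meas.py 8; python3 -c "
from rig import sense,sign_off
print(max(abs(v) for v in sense()['qvel'])); print(sign_off())"
```

```text
clock: 16.05
eef_pos: [652.8, 75.3, 150.3]
tcp_rot: [3.142, -0.0, 0.356]
contact_force: [0.7, 0.1, -5.1]
opening: 0.643
clock 16.45 pos [652.8  75.2 150.3] yaw 20.39 rp [180.   0.] F [-0.02  0.19 -4.35] open 0.643
T world [ 0.016 -0.066  0.009] std [0.028 0.032 0.026] about tool x -0.008, tool y 0.067 [0.089 0.041 0.063 0.028 0.11  0.039 0.105 0.063]
0.0011999874465425425
the job is handed in; nothing more can be done
None
```

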